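# Open both doors of the bench cupboard

### The job

Open both doors of the small bench cupboard wide, roughly to a right angle, so that its full width is clear for loading, and leave them standing open. Open the right-hand door first: its deep cover strip hides the foot bolt of the left-hand door; then raise that bolt all the way, swing the left-hand door open with the bolt left raised, and do not disturb the tape roll, brush and tin lying around.

Things in the scene. Friction and masses are not known exactly. Their poses are not given: they have to be found in the camera images.
- cupboard: wooden two-door cupboard, fixed to the bench, 250 mm wide (y), 170 mm high; origin at the middle of its underside, front along its -x, +y to its left as the robot sees it. Doors' front face at x = -62 mm, under it a steel sill 35 mm high out to x = -102 mm; sides at y = +-125, back at x = +70; nothing stands on top. A bench divider stands at world y = 0.05 to 0.1: cross it with the TCP 0.42 m up
- active_door (a joint): angle of the right-hand (active) door, rad: 0 shut (starts shut or a little ajar), up to 1.9, opens anticlockwise from above. Stays where left (0.06 N m friction), no latch. A grey metal cover strip, 60 mm wide, 34 mm deep, closed at front, sides and top, runs down its free edge and laps 45 mm over the left-hand door: it hides the foot bolt while this door is shut
- active_hinge (a point): point on the active door's hinge axis at bench level; axes are those of the cupboard when the door is shut and turn with the door (the door then runs from here along +y, its front looks along -x)
- active_handle (a point): top of the active door's handle bar, on its axis: upright round steel bar 10 mm thick, z 80 to 148 mm, 32 mm in front of the cover strip, a level leg to the strip at each end. At x = -66, y = +140, z = +148 mm from active_hinge in the door's axes, which turn with the door. Pinch it from above, a finger on each side along the door's y
- passive_door (a joint): angle of the left-hand (passive) door, rad: 0 shut, up to 1.9, opens towards the robot, clockwise from above, about the cupboard's left front edge. Stays where left (0.06 N m friction). It has no handle: it is pulled by the knob of its bolt. The bolt holds it shut until raised
- passive_hinge (a point): point on the passive door's hinge axis at bench level; axes are those of the cupboard when the door is shut and turn with the door (the door then runs from here along -y, its front looks along -x)
- foot_bolt (a joint): lift of the passive door's foot bolt, m: 0 thrown (its lower end stands 15 mm deep in the pocket of the sill), clear of the sill from 0.016, fully raised 0.024. Slides straight up with about 3 N of friction and stays where it is left.
- bolt_knob (a point): centre of the top of the bolt's knob: upright round steel knob 16 mm thick, 34 mm tall (below this point) on a 10 mm upright rod, axis 20 mm in front of the passive door's face; at z = 152 mm when thrown; at x = -20, y = -107 mm from passive_hinge in the door's axes, which turn with the door. Pinch it from above, a finger on each side along the door's y; lift, then pull the door by it
- tape: roll of orange tape lying flat, 68 mm across, 18 mm high, loose, a bystander; origin under its middle
- brush: narrow wooden brush with brass bristles lying on its back, 201 mm long, 16 mm wide, 20 mm high, loose, a bystander; origin under its middle
- tin: flat round tin with a green lid, 63 mm across, 19 mm high, loose, a bystander, within 0.75 m of the robot (another like it stands far right on the bench); origin under its middle

How it is judged:
On the way, in this order (a step that is already met when the one before it is completed fails the run):
1. the right-hand (active) door is wide open while the bolt is still thrown and the left-hand door shut (value of joint active_door above 1.15 rad and value of joint foot_bolt below 0.01 m and value of joint passive_door below 0.12 rad), for 0.2 s.
2. the foot bolt is raised clear of the sill, the right-hand door still open (value of joint foot_bolt above 0.017 m and value of joint active_door above 1.15 rad), for 0.2 s.
3. the left-hand (passive) door is wide open (value of joint passive_door above 1.15 rad and value of joint foot_bolt above 0.017 m), for 0.2 s.
At the end, for the whole second after the job is handed in: both doors stand open by more than 1.15 rad (66 degrees) and at rest (under 0.05 rad/s), and the foot bolt is still raised by more than 17 mm (all of step 3 and value of joint active_door above 1.15 rad and velocity of joint active_door between -0.05 and 0.05 rad/s and velocity of joint passive_door between -0.05 and 0.05 rad/s); the robot touches nothing.
It fails at once if the tape roll, the brush or the tin is moved by more than 25 mm (distance of any of tape, brush, tin from where it was at the start of the episode above 0.025 m).
It also fails if it takes over 70 s, if anything falls off the work surface, if the arm or the gripper's body presses on something with over 40 N, if the wrist force passes 120 N, or if a joint passes its speed limit or range.

### The arm

A 6-joint arm with a two-finger parallel gripper is mounted at the origin on a cart in front of the work surface, level with it; the furniture and walls round the work are solid. World frame = base frame: x ahead of the robot, y to its left, z up, the work surface at z = 0. Lengths are in m, angles in rad, forces in N, time in s.
With the tool pointing down it reaches from about 0.375 to 0.9 m from the base axis. Payload 3.1 kg.
Tool frame: the origin (TCP) lies between the finger pads, 19 mm behind the fingertips; this is the grasp point; z points along the fingers, y is the line along which they close (so a half turn about z gives the same grasp; the last joint's range is limited). The gripper opens to 85 mm and grips with 20 to 120 N. Pads are 22 mm wide; open, the fingers measure 114 mm over their backs; the gripper's body (76 mm by 85 mm) begins 54 mm behind the grasp point. The pads swing forward as they close: fully open they stand 13 mm farther back than shut.
Start: joints at [1.085, 0.527, 1.433, -0, 1.181, -0.178], TCP at [0.189, 0.596, 0.25] pointing down, gripper open.
Joint ranges: [-3.08, 3.08], [-0.75, 2.2], [0.22, 2.44], [-1.43, 4.57], [0, 2.65], [-2.85, 2.85]. Speed limits (rad/s): [2.79, 2.79, 3.14, 3.14, 3.14, 3.14].

### API

Orientations are given as a unit quaternion [x, y, z, w].
In Python, from station import manip, eyes, workorder, sense gives the robot as it stands (manip), with the cameras (eyes), the readings as plain functions and the job (workorder).
- The arm moves only by the tool drive_effector, called after ">>>" as name(argument=value, ...) on one line, values as JSON. Schema: {"type":"object","properties":{"increments":{"type":"array","items":{"type":"array","items":{"type":"number"},"minItems":5,"maxItems":5},"minItems":1,"maxItems":20},"grip_force":{"type":"number"},"only":{"type":"string"},"quiet":{"type":"boolean"},"lines":{"type":"string"}},"required":["increments"],"additionalProperties":false}. increments is a list of rows, 1 to 20 of them, each of 5 numbers: dx, dy, dz in m, then a turn about the tool's z in rad, then the opening from 0.0 (shut) to 1.0 (fully open); each row is the pose to reach, as a shift and turn from the pose commanded when the call began, along the tool's axes at that moment; what a row does not reach only later rows make up. A row lasts 1/10 s, in which the tool goes at most 0.05 m and 0.15 rad, less where a joint would pass 70% of its speed; a pose out of reach is approached as far as the arm can. The fingers move at their own pace and stop on an object; grip_force is the grip in N (left out, the last holds). Time passes only in rows, so rows that do not move let the fingers close. The tool returns the time, the measured TCP pose, the force, the opening and the grip force at its end. only (a regular expression) keeps the lines of the reply that match it, lines (a string "A,B") keeps lines A to B, and quiet returns only ok. Input that does not fit is refused with a message, and nothing moves.
- sense(): the state, without advancing time (a new reading comes with each control period).
- eyes.snapshot(name): name is "scene" or "top" or "wrist"; returns a dict with "pixels" (400x640x3 uint8, red, green, blue), "range_z" (400x640 float32, m along the optical axis (not along the pixel's ray), 0 where there is no reading), "fov_y" (degrees; the focal length in pixels is half the picture's height over the tangent of half this angle, whatever the lens; pixels are square), "cx", "cy" (the principal point, pixels), "k1" (the pictures are not rectified: a ray, as slopes to the right and down, at radius r is drawn at 1 + k1 r^2 times it, then the intrinsics apply), "R" (3x3) and "t" (3): a world point X has camera coordinates R X + t; the wrist camera has in their place "hand_eye" (4x4, takes a point from camera to tool coordinates, whose origin is the TCP and whose axes are the flange's). Camera axes: x right, y down, z forward; pixel columns grow to the right and rows downward; lengths in m; the calibration is good to about 2 mm. A picture is of the moment at which its call begins: read the wrist's pose just before it.
- workorder.sign_off(): hands the job in; it is judged then, once.
The state is a dict: "t": time; "q": joint angles; "qd": joint speeds; "tau": joint torques, N m; "tcp_pos": TCP position; "tool_rot": TCP orientation; "force": force on the tool from outside, world axes, zero at the start; "ft_torque": the same for the moment, N m; "finger_gap": opening from 0.0 (shut) to 1.0 (fully open); "gripper_force": force on a finger pad.
Only numpy, scipy, OpenCV 4.12 (cv2) and the standard library are available. Lean on these libraries where they do the work, as an engineer would, in place of code of your own. Each camera call takes 0.05 s, during which the arm holds its last target. There are 200 camera calls.

## Working session

There is one attempt and no reset: what is moved stays moved. The work goes in short steps, Python scripts to look and compute and a tool call to move; the robot and the scene stay as the last step left them, time stands still between calls to the robot, and variables do not carry over. Pictures are saved under pics/ and viewed, at most 10 in all, crops included, and the job is handed in when it is done.

```bash
ls; mkdir -p pics
```

Create h.py:
```python
import numpy as np, cv2
from station import manip, eyes, workorder, sense
from scipy.spatial.transform import Rotation as Rn
def K(s):
    f=200/np.tan(np.radians(s["fov_y"])/2); return f,s["cx"],s["cy"],s["k1"]
def cloud(s,st=None):
    f,cx,cy,k=K(s); h,w=s["range_z"].shape
    v,u=np.mgrid[0:h,0:w]; xd=(u-cx)/f; yd=(v-cy)/f; x,y=xd.copy(),yd.copy()
    for _ in range(8):
        m=1+k*(x*x+y*y); x=xd/m; y=yd/m
    z=s["range_z"]; P=np.stack([x*z,y*z,z],-1)
    if "R" in s: return (P-s["t"])@s["R"]   # R^T(P-t)
    H=np.array(s["hand_eye"]); P=P@H[:3,:3].T+H[:3,3]
    return P@Rn.from_quat(st["tool_rot"]).as_matrix().T+st["tcp_pos"]
def save(s,n): cv2.imwrite("pics/"+n,cv2.cvtColor(s["pixels"],cv2.COLOR_RGB2BGR))
```

Run:
```python
from h import *
st=sense(); print(st)
for n in("scene","top"):
    s=eyes.snapshot(n); save(s,n+".png"); np.savez("/tmp/"+n,P=cloud(s),I=s["pixels"],z=s["range_z"])
    print(n,s["fov_y"],s["k1"],-np.array(s["R"]).T@s["t"])
```

```text
pics
station.py
{'t': 0.0, 'q': array([ 1.08451143e+00,  5.28468981e-01,  1.43389419e+00,  1.15660267e-05,
        1.18142534e+00, -1.78527523e-01]), 'qd': array([-1.42804560e-04,  7.29082553e-04, -4.29082026e-05, -9.28431810e-04,
       -2.24701527e-04, -8.36412942e-04]), 'tau': array([ 2.27693145e-04, -4.42353559e+01, -1.78023541e+01, -2.01222524e-04,
        8.51105258e-03, -7.64421806e-07]), 'tcp_pos': array([0.18898963, 0.5950298 , 0.24903444]), 'tool_rot': array([ 1.53274215e-01,  9.88183085e-01, -1.03608302e-03, -3.63329444e-04]), 'force': array([-0.08253801, -0.1233179 , -1.2134435 ]), 'ft_torque': array([-0.01575386,  0.000991  , -0.02875347]), 'gripper_force': 0.0, 'finger_gap': 0.9984525940171126}
scene 47.81747227935651 0.031633625620647275 [ 0.26881566 -0.82071016  0.86101326]
top 52.08846972885148 -0.01122314912432359 [ 0.39451423 -0.27543961  0.9554034 ]
```

View pics/scene.png

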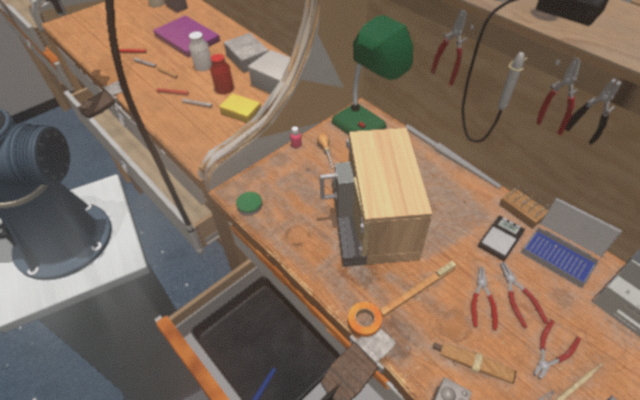

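View pics/top.png

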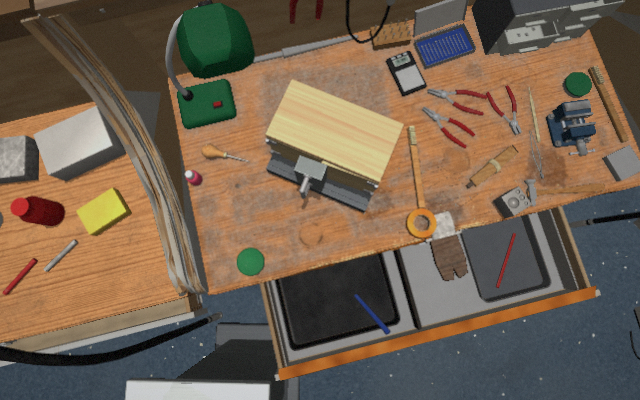

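The scene view shows the cupboard at (385,195) with its handle at (325,185), the tin at (249,203), the tape at (365,318), and the brush running from (383,310) to (455,265). In the top view the cupboard is at (335,123), the cover strip and handle are around (308,180), and the tin is at (250,262). The tape is at (420,222), and the brush is above it.

Create m.py:
```python
from h import *
for n in("scene","top"):
    d=np.load(f"/tmp/{n}.npz"); P,I,z=d["P"],d["I"].astype(int),d["z"]
    ok=(z>0)&(P[...,0]>.3)&(P[...,0]<.95)&(P[...,1]<.0)&(P[...,1]>-.65)
    m=ok&(abs(P[...,2]-.17)<.012)
    lab=cv2.connectedComponentsWithStats(m.astype(np.uint8))
    i=1+np.argmax(lab[2][1:,4]); Q=P[lab[1]==i]
    r=cv2.minAreaRect((Q[:,:2]*1000).astype(np.float32)); print(n,"top rect",r,np.median(Q[:,2]),len(Q)); print(cv2.boxPoints(r).round())
    for nm,(lo,hi) in dict(tin=((40,70),(80,255)),tape=((5,20),(180,255))).items():
        hsv=cv2.cvtColor(d["I"],cv2.COLOR_RGB2HSV)
        mm=ok&(hsv[...,0]>lo[0])&(hsv[...,0]<lo[1])&(hsv[...,1]>hi[0])&(P[...,2]>.01)&(P[...,2]<.04)&(P[...,1]>-.6)
        l=cv2.connectedComponentsWithStats(mm.astype(np.uint8))
        for j in range(1,l[0]):
            if l[2][j,4]>60: Q=P[l[1]==j]; print(nm,Q.min(0).round(3),Q.max(0).round(3),len(Q))
    # strip/handle points between .1 and .165 in front
    for zl,zh in((.14,.155),(.155,.165),(.1,.14)):
        Q=P[ok&(P[...,2]>zl)&(P[...,2]<zh)]; Q=Q[Q[:,0]<.6]
        if len(Q): print(zl,Q.min(0).round(3),Q.max(0).round(3),len(Q))
```

```bash
python3 m.py
```

```text
scene top rect ((677.1415405273438, -295.0269470214844), (254.8495635986328, 131.823486328125), 67.30252838134766) 0.1699069240187948 5746
[[ 567. -387.]
 [ 689. -438.]
 [ 787. -203.]
 [ 666. -152.]]
tin [ 0.791 -0.04   0.017] [ 0.85  -0.     0.035] 103
tin [ 0.386 -0.14   0.014] [ 0.442 -0.082  0.023] 326
0.14 [ 0.55  -0.399  0.14 ] [ 0.6   -0.215  0.155] 413
0.155 [ 0.553 -0.398  0.155] [ 0.6   -0.218  0.165] 176
0.1 [ 0.549 -0.4    0.1  ] [ 0.6   -0.225  0.14 ] 537
top top rect ((677.3594970703125, -293.49676513671875), (250.43569946289062, 132.89105224609375), 67.50323486328125) 0.1691269410311989 7762
[[ 568. -384.]
 [ 691. -435.]
 [ 787. -203.]
 [ 664. -152.]]
tape [ 0.474 -0.53   0.011] [ 0.541 -0.465  0.022] 335
0.14 [ 0.549 -0.383  0.14 ] [ 0.6   -0.213  0.155] 419
0.155 [ 0.565 -0.383  0.155] [ 0.6   -0.215  0.165] 144
0.1 [ 0.549 -0.38   0.1  ] [ 0.6   -0.213  0.14 ] 296
```

Add to h.py:
```python
YAW=np.radians(-22.5); C=np.array([.6735,-.2927])
Rc=np.array([[np.cos(YAW),-np.sin(YAW)],[np.sin(YAW),np.cos(YAW)]])
def cup(P): return np.concatenate([(P[...,:2]-C)@Rc,P[...,2:]],-1)
def w(x,y): return Rc@np.array([x,y])+C
AH=w(-.062,-.125); PH=w(-.062,.125)
def rot(a): return np.array([[np.cos(a),-np.sin(a)],[np.sin(a),np.cos(a)]])
def handle(a): return AH+Rc@rot(a)@[-.066,.140]
def knob(a): return PH+Rc@rot(-a)@[-.020,-.107]
def to(p,yd):
    """p world target xyz; yd world angle wanted for tool y (mod pi). prints tool shift and turn"""
    st=sense(); R=Rn.from_quat(st["tool_rot"]).as_matrix()
    d=R.T@(np.asarray(p)-st["tcp_pos"]); a=np.arctan2(R[1,1],R[0,1])
    t=-((yd-a+np.pi/2)%np.pi-np.pi/2)   # tool z down
    print("shift",d.round(4),"turn",round(t,3),"tooly",round(a,3),"q1,q6",st["q"][[0,5]].round(3))
```

Create m2.py:
```python
from h import *
for n in("scene","top"):
    d=np.load(f"/tmp/{n}.npz"); P=d["P"]; Q=cup(P); ok=(d["z"]>0)
    m=ok&(Q[...,0]<-.112)&(Q[...,0]>-.25)&(abs(Q[...,1])<.14)&(Q[...,2]>.06)&(Q[...,2]<.17)
    A=Q[m]; print(n,len(A),A.min(0).round(3),A.max(0).round(3),np.median(A,0).round(3)); T=A[A[:,2]>.138]; print(" top",np.round(T,3)[:14].tolist())
    m=ok&(Q[...,0]<-.066)&(Q[...,0]>-.112)&(abs(Q[...,1])<.14)&(Q[...,2]>.14)&(Q[...,2]<.18)
    A=Q[m]; print(" strip top",len(A),A.min(0).round(3),A.max(0).round(3),np.median(A,0).round(3))
    S=A[:,:2]; 
    if len(S)>5: print(cv2.minAreaRect((S*1000).astype(np.float32)))
print(handle(0),knob(0)); to([*handle(0),.25],YAW+np.pi/2)
```

```bash
python3 m2.py
```

```text
scene 179 [-0.139  0.005  0.075] [-0.113  0.018  0.155] [-0.131  0.008  0.12 ]
 top [[-0.128, 0.018, 0.149], [-0.126, 0.012, 0.155], [-0.123, 0.014, 0.152], [-0.121, 0.014, 0.153], [-0.119, 0.014, 0.152], [-0.117, 0.013, 0.153], [-0.115, 0.012, 0.154], [-0.113, 0.012, 0.153], [-0.136, 0.014, 0.151], [-0.135, 0.01, 0.155], [-0.132, 0.012, 0.152], [-0.13, 0.01, 0.155], [-0.128, 0.012, 0.152], [-0.126, 0.01, 0.154]]
 strip top 452 [-0.111 -0.127  0.14 ] [-0.066  0.123  0.158] [-0.086  0.006  0.154]
((-88.69009399414062, -2.4336013793945312), (44.97357177734375, 249.7539825439453), 0.48855751752853394)
top 119 [-0.139  0.008  0.077] [-0.112  0.018  0.156] [-0.127  0.012  0.148]
 top [[-0.113, 0.017, 0.152], [-0.112, 0.015, 0.154], [-0.115, 0.016, 0.154], [-0.114, 0.015, 0.152], [-0.113, 0.013, 0.152], [-0.112, 0.011, 0.152], [-0.117, 0.018, 0.147], [-0.116, 0.016, 0.151], [-0.116, 0.013, 0.155], [-0.115, 0.012, 0.152], [-0.114, 0.01, 0.152], [-0.119, 0.017, 0.149], [-0.118, 0.015, 0.15], [-0.118, 0.013, 0.153]]
 strip top 589 [-0.111 -0.124  0.14 ] [-0.066  0.124  0.16 ] [-0.086  0.013  0.154]
((-88.75460815429688, -0.0200347900390625), (45.22997283935547, 248.08949279785156), 0.08272618055343628)
[ 0.56098367 -0.22985833] [ 0.60463018 -0.24469013]
shift [-6.044e-01 -6.735e-01  2.000e-04] turn 0.085 tooly 1.263 q1,q6 [ 1.085 -0.179]
```

Run:
```python
from h import *
for n in("scene","top"):
    d=np.load(f"/tmp/{n}.npz"); P=d["P"][d["z"]>0]
    for lo in np.arange(-.3,.3,.06):
        Q=P[(P[:,1]>=lo)&(P[:,1]<lo+.06)&(P[:,0]>.25)&(P[:,0]<.8)]
        H=Q[Q[:,2]>.2]
        if len(H): print(n,lo.round(2),"zmax",Q[:,2].max().round(3),"x",H[:,0].min().round(2),H[:,0].max().round(2),len(H))
```

```text
scene -0.18 zmax 0.356 x 0.74 0.8 995
scene -0.12 zmax 0.411 x 0.73 0.8 1221
scene -0.06 zmax 0.361 x 0.73 0.8 140
scene 0.0 zmax 0.255 x 0.25 0.26 69
scene 0.06 zmax 0.382 x 0.25 0.8 2909
scene 0.12 zmax 0.427 x 0.26 0.72 748
top -0.18 zmax 0.352 x 0.74 0.8 777
top -0.12 zmax 0.409 x 0.73 0.8 2240
top -0.06 zmax 0.431 x 0.73 0.8 1181
top 0.0 zmax 0.473 x 0.25 0.78 891
top 0.06 zmax 0.475 x 0.25 0.8 6386
top 0.12 zmax 0.47 x 0.26 0.76 3799
top 0.18 zmax 0.435 x 0.73 0.74 331
```

>>> drive_effector(increments=[[0,0,-0.05,0,1],[0,0,-0.1,0,1],[0,0,-0.15,0,1],[0,0,-0.177,0,1],[0,0,-0.177,0,1]])

```text
t: 0.6
tcp_pos: [0.19, 0.5972, 0.4326]
tool_rot: [0.153, 0.988, 0.005, 0.002]
force: [-0.1, 0.7, 0.1]
finger_gap: 0.998
gripper_force: 0.0
```

Run:
```python
from h import *
for n in("scene","top"):
    d=np.load(f"/tmp/{n}.npz"); P=d["P"][d["z"]>0]
    for x0 in np.arange(.2,.9,.07):
        Q=P[(P[:,1]>=-.02)&(P[:,1]<.24)&(P[:,0]>x0)&(P[:,0]<x0+.07)&(P[:,2]>.2)]
        if len(Q): 
            T=Q[Q[:,2]>.36]; print(n,x0.round(2),len(Q),np.percentile(Q[:,2],[50,95,100]).round(3),"hi y",(T[:,1].min().round(3),T[:,1].max().round(3)) if len(T) else None,len(T))
```

```text
scene 0.2 737 [0.297 0.374 0.394] hi y (np.float64(0.103), np.float64(0.14)) 84
scene 0.27 358 [0.399 0.423 0.427] hi y (np.float64(0.108), np.float64(0.164)) 341
scene 0.62 532 [0.225 0.255 0.267] hi y None 0
scene 0.69 1646 [0.282 0.338 0.354] hi y None 0
scene 0.76 983 [0.268 0.325 0.339] hi y None 0
scene 0.83 907 [0.287 0.315 0.324] hi y None 0
top 0.2 1066 [0.314 0.376 0.392] hi y (np.float64(0.107), np.float64(0.138)) 152
top 0.27 506 [0.39  0.404 0.407] hi y (np.float64(0.111), np.float64(0.148)) 468
top 0.62 1021 [0.227 0.256 0.27 ] hi y None 0
top 0.69 7476 [0.398 0.469 0.475] hi y (np.float64(0.018), np.float64(0.218)) 4667
top 0.76 2280 [0.323 0.432 0.441] hi y (np.float64(-0.02), np.float64(0.105)) 922
top 0.83 1087 [0.227 0.279 0.303] hi y None 0
```

Run:
```python
from h import *
d=np.load("/tmp/top.npz");P=d["P"]
for v in (20,50,80,110,140,170,200,230,260,280):
    r=P[v,40:215:12]; print(v,[tuple((100*a).round().astype(int)) if d["z"][v,40+12*i]>0 else 0 for i,a in enumerate(r)])
```

```text
20 [(np.int64(74), np.int64(13), np.int64(44)), (np.int64(73), np.int64(11), np.int64(45)), (np.int64(74), np.int64(10), np.int64(44)), (np.int64(75), np.int64(9), np.int64(42)), (np.int64(76), np.int64(8), np.int64(41)), (np.int64(76), np.int64(6), np.int64(41)), (np.int64(84), np.int64(12), np.int64(28)), (np.int64(87), np.int64(12), np.int64(23)), (np.int64(88), np.int64(11), np.int64(22)), (np.int64(89), np.int64(9), np.int64(21)), (np.int64(89), np.int64(6), np.int64(21)), (np.int64(90), np.int64(4), np.int64(20)), (np.int64(79), np.int64(-4), np.int64(36)), (np.int64(79), np.int64(-6), np.int64(36)), (np.int64(79), np.int64(-8), np.int64(36))]
50 [(np.int64(82), np.int64(30), np.int64(22)), (np.int64(72), np.int64(15), np.int64(38)), (np.int64(73), np.int64(13), np.int64(38)), (np.int64(74), np.int64(13), np.int64(36)), (np.int64(73), np.int64(10), np.int64(37)), (np.int64(74), np.int64(9), np.int64(35)), (np.int64(77), np.int64(10), np.int64(30)), (np.int64(80), np.int64(11), np.int64(25)), (np.int64(84), np.int64(12), np.int64(18)), (np.int64(87), np.int64(12), np.int64(12)),
[... 4646 characters left out ...]
(np.int64(41), np.int64(0), np.int64(5)), (np.int64(42), np.int64(-1), np.int64(0))]
280 [(np.int64(36), np.int64(39), np.int64(-1)), (np.int64(36), np.int64(36), np.int64(0)), (np.int64(36), np.int64(33), np.int64(-1)), (np.int64(36), np.int64(30), np.int64(-1)), (np.int64(36), np.int64(27), np.int64(-1)), (np.int64(37), np.int64(24), np.int64(0)), (np.int64(37), np.int64(22), np.int64(-1)), (np.int64(37), np.int64(19), np.int64(-1)), (np.int64(37), np.int64(16), np.int64(-1)), (np.int64(37), np.int64(13), np.int64(0)), (np.int64(37), np.int64(10), np.int64(-1)), (np.int64(37), np.int64(5), np.int64(5)), 0, (np.int64(37), np.int64(0), np.int64(6)), (np.int64(37), np.int64(-1), np.int64(0))]
```

>>> drive_effector(increments=[[-0.04,-0.024,0,0.15,1],[-0.08,-0.048,0,0.3,1],[-0.12,-0.072,0,0.45,1],[-0.16,-0.096,0,0.6,1],[-0.2,-0.12,0,0.75,1],[-0.24,-0.144,0,0.9,1],[-0.28,-0.168,0,1.05,1],[-0.32,-0.192,0,1.2,1],[-0.36,-0.216,0,1.35,1],[-0.4,-0.24,0,1.5,1],[-0.42,-0.284,0,1.65,1],[-0.44,-0.328,0,1.8,1],[-0.46,-0.372,0,1.95,1],[-0.48,-0.416,0,2.1,1],[-0.5,-0.46,0,2.25,1],[-0.52,-0.504,0,2.4,1],[-0.54,-0.548,0,2.55,1],[-0.56,-0.592,0,2.7,1],[-0.58,-0.636,0,2.85,1],[-0.6,-0.675,0,3,1]])

```text
t: 2.6
tcp_pos: [0.5558, -0.2315, 0.4249]
tool_rot: [0.996, -0.087, -0.002, -0.001]
force: [0.6, 0.6, -0.7]
finger_gap: 1.001
gripper_force: 0.0
```

```bash
python3 -c "
from h import *
to([*handle(.035),.25],YAW+np.pi/2+.035)"
```

```text
shift [ 0.0002 -0.001   0.1749] turn 0.184 tooly -1.744 q1,q6 [-0.58   1.164]
```

>>> drive_effector(increments=[[0,0,0.04,0.1,1],[0,0,0.08,0.184,1],[0,0,0.1,0.184,1],[0,0,0.1,0.184,1]])

```text
t: 3.0
tcp_pos: [0.5538, -0.228, 0.3213]
tool_rot: [0.985, -0.174, -0.006, -0.002]
force: [-0.1, 0.7, 0.7]
finger_gap: 1.001
gripper_force: 0.0
```

Create wr.py:
```python
import sys
from h import *
st=sense(); s=eyes.snapshot("wrist"); save(s,sys.argv[1]); P=cloud(s,st); np.savez("/tmp/wrist",P=P,z=s["range_z"])
Q=cup(P)
m=(s["range_z"]>0)&(Q[...,0]<-.114)&(Q[...,0]>-.16)&(abs(Q[...,1])<.08)&(Q[...,2]>.135)&(Q[...,2]<.165)
A=Q[m]; print(len(A),A.min(0).round(4),A.max(0).round(4),np.median(A,0).round(4))
m=(s["range_z"]>0)&(abs(Q[...,2]-.169)<.008)&(Q[...,0]>-.07)
A=Q[m][:,:2]; print("top edge x min",np.percentile(A[:,0],1).round(4),A.max(0).round(3),A.min(0).round(3))
m=(s["range_z"]>0)&(Q[...,0]<-.07)&(Q[...,0]>-.105)&(abs(Q[...,1])<.08)&(abs(Q[...,2]-.155)<.01)
A=Q[m]; print("strip",cv2.minAreaRect((A[:,:2]*1000).astype(np.float32)),np.median(A[:,2]))
to([*handle(.035),.138],YAW+np.pi/2+.035)
```

```bash
python3 wr.py w1.png
```

```text
200 [-0.1396  0.0092  0.1473] [-0.1141  0.0189  0.1529] [-0.1262  0.014   0.1505]
top edge x min -0.0618 [0.044 0.126] [-0.063 -0.124]
strip ((-87.4207992553711, 15.329730033874512), (34.84732437133789, 61.200958251953125), 0.11577187478542328) 0.15325151702907416
shift [0.002  0.0015 0.1861] turn 0.007 tooly -1.921 q1,q6 [-0.577  1.344]
```

View pics/w1.png

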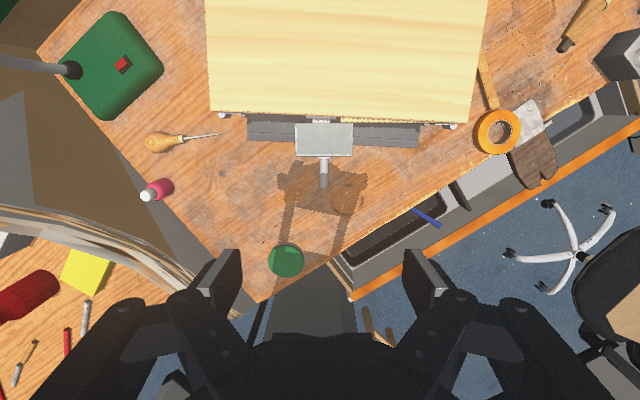

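The wrist picture shows the cover strip at (323,140) and the handle bar's end at (323,180). The door is ajar by about 0.035 rad, so I'll go straight down and grip.

>>> drive_effector(increments=[[0.002,0.001,0.05,0,1],[0.002,0.001,0.1,0,1],[0.002,0.001,0.15,0,0.8],[0.002,0.001,0.188,0,0.6],[0.002,0.001,0.188,0,0.3],[0.002,0.001,0.188,0,0],[0.002,0.001,0.188,0,0],[0.002,0.001,0.188,0,0],[0.002,0.001,0.188,0,0]], grip_force=40)

```text
t: 3.95
tcp_pos: [0.5602, -0.232, 0.1423]
tool_rot: [0.985, -0.174, 0.003, 0.001]
force: [0.8, 1.4, 6.3]
finger_gap: 0.104
gripper_force: 39.6
```

```bash
python3 -c "
from h import *
st=sense();print(cup(st['tcp_pos']),st['ft_torque'])
R=Rn.from_quat(st['tool_rot']).as_matrix();h0=st['tcp_pos'][:2]
for a in np.arange(.1,1.5,.1):
    d=R.T@[*(handle(a+.035)-handle(.035)),0]; print(a.round(2),d.round(3))"
```

```text
[-0.12790711  0.01269286  0.14226571] [ 0.19370838 -0.06810568  0.14694824]
0.1 [-0.014  0.007 -0.   ]
0.2 [-0.027  0.016 -0.   ]
0.3 [-0.039  0.025 -0.   ]
0.4 [-0.05   0.036 -0.   ]
0.5 [-0.059  0.048 -0.   ]
0.6 [-0.068  0.061 -0.   ]
0.7 [-0.075  0.075 -0.   ]
0.8 [-0.081  0.089 -0.   ]
0.9 [-0.085  0.104 -0.   ]
1.0 [-0.088  0.119 -0.   ]
1.1 [-0.09   0.135 -0.   ]
1.2 [-0.09  0.15 -0.  ]
1.3 [-0.088  0.165 -0.   ]
1.4 [-0.085  0.181 -0.   ]
```

>>> drive_effector(increments=[[-0.007,0.003,0,-0.05,0],[-0.014,0.007,0,-0.1,0],[-0.02,0.011,0,-0.15,0],[-0.027,0.016,0,-0.2,0],[-0.033,0.02,0,-0.25,0],[-0.039,0.025,0,-0.3,0],[-0.045,0.03,0,-0.35,0],[-0.05,0.036,0,-0.4,0],[-0.055,0.042,0,-0.45,0],[-0.059,0.048,0,-0.5,0],[-0.059,0.048,0,-0.5,0]])

```text
t: 5.05
tcp_pos: [0.4864, -0.2558, 0.1422]
tool_rot: [0.997, 0.075, 0.001, 0.001]
force: [-1.5, 4.2, 13.2]
finger_gap: 0.105
gripper_force: 41.0
```

```bash
python3 -c "
from h import *
st=sense();v=Rc.T@(st['tcp_pos'][:2]-AH);print('r',np.hypot(*v),'ang',np.arctan2(v[1],v[0])-np.arctan2(.14,-.066),st['ft_torque'])"
```

```text
r 0.15261009090278732 ang 0.5196568403120412 [0.65117896 0.13904515 0.31454836]
```

```bash
python3 -c "
from h import *
R=Rn.from_quat(sense()['tool_rot']).as_matrix()
for a in np.arange(.1,1.05,.1): print(a.round(2),(R.T@[*(handle(a+.525)-handle(.525)),0]).round(3))"
```

```text
0.1 [-0.014  0.007 -0.   ]
0.2 [-0.027  0.015 -0.   ]
0.3 [-0.039  0.025 -0.   ]
0.4 [-0.05   0.036 -0.   ]
0.5 [-0.06   0.048 -0.   ]
0.6 [-0.069  0.06  -0.   ]
0.7 [-0.076  0.074 -0.   ]
0.8 [-0.082  0.088 -0.   ]
0.9 [-0.087  0.103 -0.   ]
1.0 [-0.09   0.118 -0.   ]
```

>>> drive_effector(increments=[[-0.007,0.003,0,-0.05,0],[-0.014,0.007,0,-0.1,0],[-0.02,0.011,0,-0.15,0],[-0.027,0.015,0,-0.2,0],[-0.033,0.02,0,-0.25,0],[-0.039,0.025,0,-0.3,0],[-0.045,0.03,0,-0.35,0],[-0.05,0.036,0,-0.4,0],[-0.055,0.042,0,-0.45,0],[-0.06,0.048,0,-0.5,0],[-0.065,0.054,0,-0.55,0],[-0.069,0.06,0,-0.6,0],[-0.073,0.067,0,-0.65,0],[-0.076,0.074,0,-0.7,0],[-0.079,0.081,0,-0.75,0],[-0.082,0.088,0,-0.8,0],[-0.085,0.095,0,-0.85,0],[-0.087,0.103,0,-0.9,0],[-0.088,0.11,0,-0.94,0],[-0.088,0.11,0,-0.94,0]])

```text
t: 7.05
tcp_pos: [0.4163, -0.3788, 0.1422]
tool_rot: [0.854, 0.52, 0.0, 0.002]
force: [-1.6, 3.2, 11.7]
finger_gap: 0.11
gripper_force: 44.7
```

```bash
python3 -c "
from h import *
st=sense();v=Rc.T@(st['tcp_pos'][:2]-AH);print('r',np.hypot(*v),'ang',np.arctan2(v[1],v[0])-np.arctan2(.14,-.066),st['q'].round(2))"
```

```text
r 0.1521744826394774 ang -4.797095171115609 [-0.94  0.59  1.69 -0.    0.86 -0.46]
```

>>> drive_effector(increments=[[0,0,0,0,0.3],[0,0,0,0,0.5],[0,0,0,0,0.6],[0,0,0,0,0.6],[0,0,-0.03,0,0.6],[0,0,-0.07,0,0.6],[0,0,-0.12,0,0.7],[0,0,-0.16,0,1],[0,0,-0.16,0,1]])

```text
t: 7.95
tcp_pos: [0.4179, -0.3807, 0.3054]
tool_rot: [0.855, 0.518, 0.001, 0.007]
force: [0.1, -1.1, 0.4]
finger_gap: 0.995
gripper_force: 0.0
```

```bash
python3 -c "
from h import *
print(knob(0)); to([*knob(0),.3],YAW+np.pi/2)"
```

```text
[ 0.60463018 -0.24469013]
shift [0.2069 0.1026 0.0054] turn 1.483 tooly -0.481 q1,q6 [-0.936 -0.456]
```

>>> drive_effector(increments=[[0.03,0.015,0,-0.15,1],[0.06,0.03,0,-0.3,1],[0.09,0.045,0,-0.45,1],[0.12,0.06,0,-0.6,1],[0.15,0.075,0,-0.75,1],[0.18,0.09,0,-0.9,1],[0.207,0.1,0,-1.05,1],[0.207,0.103,0,-1.2,1],[0.207,0.103,0,-1.35,1],[0.207,0.103,0,-1.5,1],[0.207,0.103,0,-1.659,1],[0.207,0.103,0,-1.659,1],[0.207,0.103,0,-1.659,1]])

```text
t: 9.25
tcp_pos: [0.6024, -0.2417, 0.298]
tool_rot: [0.197, 0.98, 0.0, -0.001]
force: [-0.3, -0.4, 0.2]
finger_gap: 0.996
gripper_force: 0.0
```

Create wk.py:
```python
import sys
from h import *
st=sense(); s=eyes.snapshot("wrist"); save(s,sys.argv[1]); W=cup(cloud(s,st)); t=eyes.snapshot("top"); save(t,"t"+sys.argv[1]); T=cup(cloud(t)); sc=cup(cloud(eyes.snapshot("scene")))
for n,Q in(("wrist",W),("top",T),("scene",sc)):
    A=Q[(Q[...,2]>.13)&(Q[...,2]<.16)&(Q[...,0]<-.066)&(Q[...,0]>-.11)&(Q[...,1]<.08)&(Q[...,1]>-.03)]
    if len(A): print(n,len(A),np.percentile(A,2,axis=0).round(4),np.percentile(A,98,axis=0).round(4),np.median(A,0).round(4))
    B=Q[(Q[...,2]>.13)&(Q[...,2]<.16)&(Q[...,0]<-.12)&(Q[...,1]<-.05)&(Q[...,0]>-.3)&(Q[...,1]>-.25)]; print(" door",cv2.minAreaRect((B[:,:2]*1000).astype(np.float32)) if len(B)>5 else 0)
to([*knob(0),.138],YAW+np.pi/2)
```

```bash
python3 wk.py k1.png
```

```text
wrist 231 [-0.0909  0.0117  0.1311] [-0.0774  0.026   0.153 ] [-0.0859  0.0189  0.1508]
 door ((-183.7209930419922, -124.33061981201172), (118.45963287353516, 73.87445831298828), 38.828285217285156)
top 63 [-0.0894  0.0112  0.1319] [-0.0762  0.0255  0.1547] [-0.0837  0.0176  0.1508]
 door ((-184.25283813476562, -125.67597961425781), (115.50591278076172, 72.45951080322266), 39.308448791503906)
scene 76 [-0.0889  0.0082  0.1305] [-0.0734  0.0218  0.1551] [-0.0819  0.0124  0.1478]
 door ((-183.29745483398438, -128.49636840820312), (115.71080780029297, 72.76010131835938), 39.1753044128418)
shift [-0.003  -0.0018  0.1606] turn -0.002 tooly 1.176 q1,q6 [-0.554 -1.73 ]
```

View pics/k1.png

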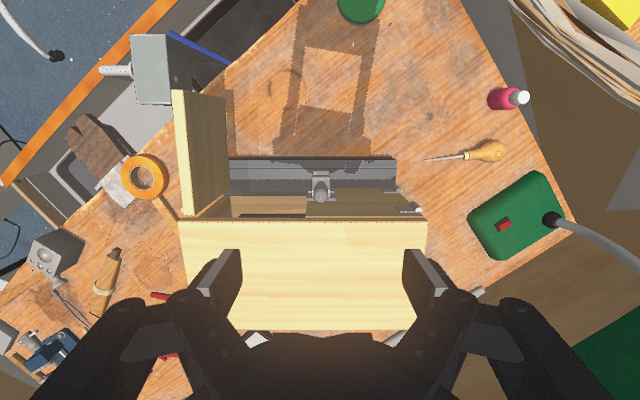

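The wrist picture shows the active door standing at about 90° on the left (200,150). The bolt knob is uncovered at (320,188), and its measured position agrees with the model. I'll descend and grip it.

>>> drive_effector(increments=[[-0.003,-0.001,0.05,0,1],[-0.003,-0.001,0.1,0,0.9],[-0.003,-0.001,0.14,0,0.7],[-0.003,-0.001,0.161,0,0.6],[-0.003,-0.001,0.161,0,0.4],[-0.003,-0.001,0.161,0,0],[-0.003,-0.001,0.161,0,0],[-0.003,-0.001,0.161,0,0],[-0.003,-0.001,0.161,0,0]], grip_force=60)

```text
t: 10.3
tcp_pos: [0.6061, -0.2447, 0.1397]
tool_rot: [0.195, 0.981, -0.001, 0.002]
force: [0.2, -0.9, 1.2]
finger_gap: 0.169
gripper_force: 58.8
```

```bash
python3 -c "
from h import *
st=sense();print(cup(st['tcp_pos']))"
```

```text
[-0.08062515  0.01860112  0.1397397 ]
```

Gripped (14–16 mm). Next I'll raise the bolt.

>>> drive_effector(increments=[[0,0,-0.005,0,0],[0,0,-0.01,0,0],[0,0,-0.015,0,0],[0,0,-0.02,0,0],[0,0,-0.024,0,0],[0,0,-0.026,0,0],[0,0,-0.026,0,0],[0,0,-0.026,0,0],[0,0,-0.026,0,0]])

```text
t: 11.2
tcp_pos: [0.604, -0.2433, 0.1621]
tool_rot: [0.195, 0.981, 0.001, -0.002]
force: [2.4, -0.8, -19.8]
finger_gap: 0.167
gripper_force: 60.3
```

```bash
python3 -c "
from h import *
st=sense()
R=Rn.from_quat(st['tool_rot']).as_matrix()
for a in np.arange(.1,1.55,.1): print(a.round(2),(R.T@[*(knob(a)-knob(0)),0]).round(3))"
```

```text
0.1 [0.011 0.003 0.   ]
0.2 [0.021 0.006 0.   ]
0.3 [0.031 0.011 0.   ]
0.4 [0.04  0.016 0.   ]
0.5 [0.049 0.023 0.   ]
0.6 [0.057 0.03  0.   ]
0.7 [0.064 0.038 0.   ]
0.8 [0.071 0.047 0.   ]
0.9 [0.076 0.056 0.   ]
1.0 [0.081 0.066 0.   ]
1.1 [0.084 0.076 0.   ]
1.2 [0.087 0.087 0.   ]
1.3 [0.088 0.098 0.   ]
1.4 [0.089 0.108 0.   ]
1.5 [0.088 0.119 0.   ]
```

>>> drive_effector(increments=[[0.006,0.001,0.001,0.05,0],[0.011,0.003,0.001,0.1,0],[0.016,0.004,0.001,0.15,0],[0.021,0.006,0.001,0.2,0],[0.026,0.008,0.001,0.25,0],[0.031,0.011,0.001,0.3,0],[0.036,0.013,0.001,0.35,0],[0.04,0.016,0.001,0.4,0],[0.045,0.019,0.001,0.45,0],[0.049,0.023,0.001,0.5,0],[0.049,0.023,0.001,0.5,0]])

```text
t: 12.3
tcp_pos: [0.5682, -0.2032, 0.1621]
tool_rot: [0.432, 0.902, 0.0, -0.001]
force: [3.0, -1.4, -20.8]
finger_gap: 0.167
gripper_force: 60.1
```

Create pa.py:
```python
from h import *
st=sense();v=Rc.T@(st['tcp_pos'][:2]-PH);print('r',np.hypot(*v),'ang',-((np.arctan2(v[1],v[0])-np.arctan2(-.107,-.02)+np.pi)%(2*np.pi)-np.pi),st['ft_torque'].round(2))
```

```bash
python3 pa.py
```

```text
r 0.1080104189443637 ang 0.5152277915208461 [-0.26 -0.56 -0.31]
```

>>> drive_effector(increments=[[0.006,0.001,0,0.05,0],[0.011,0.003,0,0.1,0],[0.016,0.004,0,0.15,0],[0.021,0.006,0,0.2,0],[0.026,0.008,0,0.25,0],[0.031,0.011,0,0.3,0],[0.036,0.013,0,0.35,0],[0.04,0.016,0,0.4,0],[0.045,0.019,0,0.45,0],[0.049,0.023,0,0.5,0],[0.053,0.026,0,0.55,0],[0.057,0.03,0,0.6,0],[0.061,0.034,0,0.65,0],[0.064,0.038,0,0.7,0],[0.068,0.042,0,0.75,0],[0.071,0.047,0,0.8,0],[0.074,0.051,0,0.85,0],[0.076,0.056,0,0.9,0],[0.079,0.061,0,0.95,0],[0.079,0.061,0,0.95,0]])

```text
t: 14.3
tcp_pos: [0.5671, -0.1048, 0.1621]
tool_rot: [0.796, 0.605, -0.0, 0.001]
force: [3.9, -3.1, -23.5]
finger_gap: 0.166
gripper_force: 59.7
```

```bash
python3 pa.py
```

```text
r 0.10848524741084926 ang 1.458970700760279 [-0.59 -0.61 -0.2 ]
```

>>> drive_effector(increments=[[0,0,0,0,0.3],[0,0,0,0,0.5],[0,0,0,0,0.6],[0,0,0,0,0.6],[0,0,-0.03,0,0.6],[0,0,-0.07,0,0.6],[0,0,-0.12,0,0.7],[0,0,-0.16,0,1],[0,0,-0.16,0,1],[0,0,-0.16,0,1]])

```text
t: 15.3
tcp_pos: [0.5668, -0.1042, 0.3248]
tool_rot: [0.796, 0.605, 0.001, 0.001]
force: [-1.1, 0.7, -1.1]
finger_gap: 1.0
gripper_force: 0.0
```

Run:
```python
from h import *
t=eyes.snapshot("scene"); save(t,"end.png"); Q0=cloud(t); Q=cup(Q0)
W=cup(cloud(eyes.snapshot("wrist"),sense()))
k=(knob(1.46)-C)@Rc
for n,q in(("scene",Q),("wrist",W)):
    A=q[(np.hypot(q[...,0]-k[0],q[...,1]-k[1])<.013)&(q[...,2]>.12)&(q[...,2]<.2)]; print(n,len(A),k,A[:,2].max() if len(A) else 0, np.median(A,0) if len(A) else 0)
t=eyes.snapshot("top"); np.savez("/tmp/top",P=cloud(t),I=t["pixels"],z=t["range_z"])
```

```bash
python3 m.py | grep -E "tin|tape"
```

```text
scene 90 [-0.17055531  0.1330464 ] 0.1782411797325167 [-0.16951649  0.12749379  0.1646622 ]
wrist 261 [-0.17055531  0.1330464 ] 0.17447754698895687 [-0.1725038   0.13823233  0.17106996]
tin [ 0.791 -0.04   0.017] [ 0.85  -0.     0.035] 103
tin [ 0.386 -0.14   0.014] [ 0.442 -0.082  0.023] 326
tape [ 0.474 -0.531  0.011] [ 0.541 -0.466  0.022] 319
```

View pics/end.png

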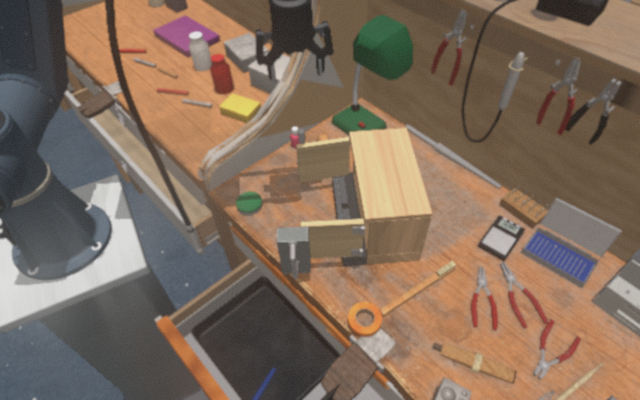

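The final scene view shows both doors standing out at about 90°: the left-hand one at (322,160) and the right-hand one at (330,240). The tin (249,203), tape (365,318) and brush have not moved. The knob top is at about 0.174 m, so the bolt is raised by about 22 mm. The gripper is clear of everything.

```bash
python3 -c "
from station import manip, eyes, workorder, sense
print(workorder.sign_off())"
```

```text
the job is handed in; nothing more can be done
None
```

I opened both doors to roughly a right angle (about 1.49 rad right, 1.46 rad left) and left the foot bolt raised by about 22 mm; the tape, brush and tin stayed in place, and the job was handed in with no verdict returned.

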